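Transfer a slide rack over the rail end stops to the notched draining rail

ROBOT

A 7-joint arm with a two-finger parallel gripper is mounted at the origin on a cart in front of the work surface, level with it; the furniture and walls round the work are solid. World frame = base frame: x ahead of the robot, y to its left, z up, the work surface at z = 0. Lengths are in m, angles in rad, forces in N, time in s.
With the tool pointing down it reaches from about 0.425 to 0.975 m from the base axis. Payload 16.7 kg.
Tool frame: the origin (TCP) lies where the fingers leave the gripper's body, on its centre line; the fingertips stand 73 mm ahead of it and the grasp point (between the pads) lies 54 mm ahead of it; z points along the fingers, y is the line along which they close (so a half turn about z gives the same grasp; the last joint's range is limited). The gripper opens to 85 mm and grips with 20 to 120 N. Pads are 22 mm wide; open, the fingers measure 114 mm over their backs; the gripper's body (76 mm by 85 mm) begins 54 mm behind the grasp point. The pads swing forward as they close: fully open they stand 13 mm farther back than shut.
Start: joints at [-1.474, 0.426, 0.074, 1.606, -0.034, 1.111, -0.067], TCP at [0.165, 0.655, 0.304] pointing down, gripper open.
Joint ranges: [-2.85, 2.85], [-0.5, 2.14], [-1.23, 1.37], [0.21, 2.46], [-1.02, 4.16], [0.16, 2.05], [-2.73, 2.73]. Speed limits (rad/s): [1.89, 1.89, 2.39, 2.39, 3.01, 3.01, 3.01].

INTERFACE

Orientations are given as a unit quaternion [w, x, y, z].
In Python, from bench import ctrl, imaging, nets gives the robot as it stands.
- The arm moves only by the tool arm_command, never from a script. Its argument "series" is a list of rows, each a list of 7 numbers: the opening, from 0 (shut) to 1 (fully open), then the shift along the tool's x, y, z in cm, then the turn, a rotation vector about the tool's x, y, z in degrees. A call has exactly 10 rows; each row is the pose to reach, as a shift and turn from the pose commanded when the call began, along the tool's axes at that moment; what a row does not reach only later rows make up. A row lasts 1/12 s, in which the tool goes at most 41.7 mm and 7.16 degrees, less where a joint would pass 70% of its speed; a pose out of reach is approached as far as the arm can. A call with a gripper value outside its range is refused whole. The fingers move at their own pace and stop on an object; "grip_force" is the grip in N (left out, the last holds). Time passes only in rows, so rows that repeat a pose let the fingers close, or fill a call up. It gives the time, the measured TCP pose, the force, the opening and the grip force at its end, in the units of the state.
- ctrl.sense(): the state, without advancing time (a new reading comes with each control period).
- imaging.get_image(name): name is "side" or "top"; returns a dict with "color" (400x640x3 uint8, blue, green, red), "z_map" (400x640 float32, m along the optical axis (not along the pixel's ray), 0 where there is no reading), "vertical_fov" (degrees; the focal length in pixels is half the picture's height over the tangent of half this angle, whatever the lens; pixels are square), "cx", "cy" (the principal point, pixels), "k1" (the pictures are not rectified: a ray, as slopes to the right and down, at radius r is drawn at 1 + k1 r^2 times it, then the intrinsics apply), "R" (3x3) and "t" (3): a world point X has camera coordinates R X + t. Camera axes: x right, y down, z forward; pixel columns grow to the right and rows downward; lengths in m; the calibration is good to about 2 mm. A picture is of the moment at which its call begins.
- ctrl.hand_in(): hands the job in; it is judged then, once.
Trained networks look in a picture, given as the dict that the camera call returned (one of the last four; its "shot" number tells which), for a name from the list of things; names that differ only in an ending like _2 or _b are one class to them, and where a whole thing is asked for, a point or a joint stands for the part that bears it (a point fixed in the world has none). Each returns a list of dicts, best first, with "confidence" (0 to 1); they miss things now and then, are a little off and sometimes report something else, mostly with a low value. They report only what shows in the picture. A call takes as long as a camera call. They do not tell look-alikes from the thing itself.
- nets.recognise(picture, label): "position" ([x, y, z] in m, in the coordinates of the camera as it stood for that picture, good to about 4 mm: the middle of the surface that is visible of it).
- nets.masks_of(picture, label): "pixels" (400x640 bool, what is visible of it).
- nets.landmark_of(picture, label): "position" ([x, y, z] in m, in the coordinates of the camera as it stood for that picture, good to about 4 mm: a listed point, or the origin of a listed thing).
The state is a dict: "time_s": time; "qpos": joint angles; "qd": joint speeds; "joint_efforts": joint torques, N m; "tool_pos": TCP position; "tool_rot": TCP orientation; "ft_force": force on the tool from outside, world axes, zero at the start; "wrist_torque": the same for the moment, N m; "finger_gap": finger opening in m; "grip_force": force on a finger pad.
Only numpy, scipy, OpenCV 4.12 (cv2) and the standard library are available. Lean on these libraries where they do the work, as an engineer would, in place of code of your own. Each camera call takes 0.05 s, during which the arm holds its last target. There are 200 camera calls.

TASK

The slide rack that hangs next to the upturned end of the plain draining rail is to drain on the other rail, the one with a notch in its top edge: lift it over the end stop, thread it over the end stop of the notched rail, and slide it along there until it drops into the notch and hangs freely. It is full of glass slides: do not force it against the rails, do not let it fall, and leave the other rack and the things around undisturbed.

Things in the scene. Friction and masses are not known exactly. Their poses are not given: they have to be found in the camera images.
- carrier: Slide rack to move: five upright glass slides in a steel rack under a stirrup, about 0.18 kg. Origin: middle of the underside of the stirrup's bridge, which rests on the rail; z up, y along the rail. The bridge is 16 mm along y. The rack below is 34 (x) by 56 mm (y) and ends 131 mm under the origin. Starts on the plain rail, its origin 35 to 55 mm from that rail's free end.
- carrier_grip (a point): Middle of that rack's grey plastic grip, 27 mm above the rack's origin. The grip is 24 mm along y, 14 mm along x and 36 mm high (9 to 45 mm above the origin).
- carrier_loop (a point): Middle of the stirrup's opening, 21 mm under the rack's origin. The stirrup is a closed loop round the rail, 16 mm along y, 8.5 mm wide inside (x), 42 mm high inside; it comes off only over a rail's free end. From rest the rack can rise 24 mm before the loop's floor meets the rail's lower edge.
- carrier_2: Second, identical rack, about 90 mm from the first and nearer the post; it stays where it is. Same origin and axes.
- stand_a: Stand with the plain rail, fixed: drip tray 90 (x) by 270 mm (y), 16 mm high; post 18 mm to +x of the rail, 231 mm high. Origin on the bench under the rail at the post. The rail is a flat strip on edge, 5 mm thick (x), 18 mm high, top edge 200 mm above the origin, running along -y from the origin to its free end at y = -190 mm.
- rail_a_end (a point): Free end of the plain rail, at the level of its top edge. The last 5 mm of the rail are turned up as an end stop, 5 mm thick in x, 10 mm higher than the top edge.
- stand_b: Stand with the notched rail, fixed: tray as the other's, post 246 mm high. Origin on the bench under the rail at the post. The strip (5 mm thick, 18 mm high, top edge 215 mm above the origin) runs along +y to its free end at y = 230 to 310 mm: it was clamped up to 40 mm either way of 270; this shift is not measured, the strip stays put in use.
- rail_b_plain (a point): Point on the notched rail's top edge line at y = 205 mm of its stand; the edge is plain there, 10 mm either way, whatever the shift. The rail's free end, with an end stop like the other's (5 mm long, 10 mm high), lies 25 to 105 mm further along the stand's +y.
- rail_b_notch (a point): Nominal middle of the notch, on the top edge line, y = 135 mm of the stand. It moves with the strip: the true notch lies up to 40 mm either way along y, 135 mm from the free end; feel or look for it. Polished, friction about 0.3. 18 mm long, 6 mm deep, upright sides. The seated rack's origin is 209 mm above the stand's origin; on the plain edge 215 mm.
- timer: Bench timer lying in front of the rails, 62 x 68 x 18 mm, origin under its centre; leave it alone.
- slide_box: Closed blue slide box behind the rails, 91 x 95 x 34 mm, origin under its centre; leave it alone.
- dropper_white: White dropper bottle behind the rails, 29 mm wide and 60 mm high, origin under its centre; leave it alone.
- tweezers: Steel tweezers lying in front of the notched rail's stand, 122 mm long, origin under the middle; leave them alone.
- marker_1: Marker pen with a blue cap lying in front of the plain rail's stand, 137 mm long, origin under the middle; leave it alone.
- coverslips: Small clear box of coverslips behind the notched rail's stand, 30 x 34 x 17 mm; leave it alone.
- dish_a: Petri dish behind the plain rail's stand, 57 mm across, 15 mm high; leave it alone.
Not all that is in view belongs to the job. What is shaped like the carrier but purple is not meant. What is shaped like the carrier_2 but red is not meant.

How it is judged:
On the way, in this order (a step that is already met when the one before it is completed fails the run):
1. the rack, held, is past the plain rail's end and no longer touches its stand (y of carrier in the frame of stand_a below -0.2 m and contact force between carrier and stand_a below 0.05 N and contact force between carrier and the fingers above 0.5 N), for 0.05 s.
2. the rack is threaded on the notched rail and rests on it (x of carrier in the frame of stand_b between -0.004 and 0.004 m and angle between the y axis of carrier and the y axis of stand_b, either way round below 0.2 rad and contact force between carrier and stand_b above 0.4 N and z of carrier in the frame of stand_b between 0.2 and 0.22 m and y of carrier in the frame of stand_b below 0.31 m), for 0.1 s.
At the end, for the whole second after the job is handed in: The rack hangs in the notch of the notched rail (its origin 206.5 to 211 mm above that stand's), within 4 mm of the strip's middle plane, upright within 0.1 rad, aligned within 0.2 rad, borne by the rail, at rest, released; the second rack upright, within 20 mm of its place (x of carrier in the frame of stand_b between -0.004 and 0.004 m and angle between the y axis of carrier and the y axis of stand_b, either way round below 0.2 rad and z of carrier in the frame of stand_b between 0.2065 and 0.211 m and y of carrier in the frame of stand_b between 0.09 and 0.18 m and angle between each of carrier, carrier_2's own z axis and vertical below 0.1 rad and contact force between carrier and stand_b above 0.8 N and contact force between carrier and the fingers below 0.05 N and linear speed of carrier below 0.02 m/s and distance of carrier_2 from where it was at the start of the episode below 0.02 m); the robot touches nothing.
It fails at once if the rack is forced against a stand or rail with more than 20 N (contact force between carrier and stand_a above 20 N or contact force between carrier and stand_b above 20 N).
It fails at once if the rack falls: faster than 0.35 m/s while nothing holds it (linear speed of carrier above 0.35 m/s and contact force between carrier and the fingers below 0.01 N).
It fails at once if the second rack is displaced by more than 20 mm or tipped (distance of carrier_2 from where it was at the start of the episode above 0.02 m or angle between carrier_2's own z axis and vertical above 0.3 rad).
It fails at once if the timer, slide box, dropper bottle, tweezers, marker, coverslip box or dish is displaced by more than 15 mm (distance of any of timer, slide_box, dropper_white, tweezers, marker_1, coverslips, dish_a from where it was at the start of the episode above 0.015 m).
It also fails if it takes over 46 s, if anything falls off the work surface, if the arm or the gripper's body presses on something with over 40 N, if the wrist force passes 120 N, or if a joint passes its speed limit or range.

## Working session

There is one attempt and no reset: what is moved stays moved. The work goes in short steps, Python scripts to look and compute and a tool call to move; the robot and the scene stay as the last step left them, time stands still between calls to the robot, and variables do not carry over. Pictures are saved under pics/ and viewed, at most 10 in all, crops included, and the job is handed in when it is done.

Besides the shell and the picture viewer there is one more tool, called after "Emit:" as name(argument=value, ...), one argument or row to a line, values as JSON. arm_command: Moves the arm, as the interface text tells. Its arguments: {"type":"object","properties":{"series":{"type":"array","items":{"type":"array","items":{"type":"number"}}},"grip_force":{"type":"number"}},"required":["series"]}

```bash
mkdir -p pics; cat > h.py <<'E'
import numpy as np, cv2
from bench import ctrl, imaging, nets
def w(p,X): return np.array(p["R"]).T@(np.array(X)-np.array(p["t"]))
def cloud(p):
    h,wd=p["z_map"].shape; f=h/2/np.tan(np.radians(p["vertical_fov"])/2)
    K=np.array([[f,0,p["cx"]],[0,f,p["cy"]],[0,0,1]])
    u,v=np.meshgrid(np.arange(wd),np.arange(h))
    pts=np.stack([u,v],-1).reshape(-1,1,2).astype(np.float64)
    n=cv2.undistortPoints(pts,K,np.array([p["k1"],0,0,0,0.])).reshape(h,wd,2)
    z=p["z_map"][...,None].astype(float)
    c=np.concatenate([n*z,z],-1)
    W=(c-np.array(p["t"]))@np.array(p["R"])
    W[p["z_map"]==0]=np.nan
    return W
E
python3 - <<'E'
from h import *
print(ctrl.sense())
for n in("side","top"):
    p=imaging.get_image(n); cv2.imwrite(f"pics/{n}1.png",p["color"])
    print(n,p["vertical_fov"],p["cx"],p["cy"],p["k1"],"cam",w(p,[0,0,0]).round(3),"dir",np.array(p["R"])[2].round(2))
    for l in["carrier","carrier_grip","carrier_loop","stand_a","rail_a_end","stand_b","rail_b_plain","rail_b_notch"]:
        for r in nets.landmark_of(p,l): print(l,w(p,r["position"]).round(4),round(r["confidence"],2))
E
```

```text
{'time_s': 0.0, 'qpos': array([-1.47350078,  0.42676467,  0.07386244,  1.60662687, -0.03416508,
        1.11077164, -0.06707218]), 'qd': array([ 0.00198264, -0.00224355,  0.0023124 , -0.00336276,  0.00014701,
        0.00254204, -0.00014597]), 'joint_efforts': array([-1.62120479e-03, -9.49856329e+01,  3.76021162e+00, -4.63508141e+01,
        1.92473206e-02,  1.02143348e-02, -1.26631143e-06]), 'tool_pos': array([0.16483728, 0.6542369 , 0.3031803 ]), 'tool_rot': array([-5.76574341e-05,  1.23106611e-01,  9.92393235e-01, -6.53075103e-04]), 'ft_force': array([-0.61629328, -0.1842177 ,  0.8098009 ]), 'wrist_torque': array([-0.0027637 ,  0.04443993,  0.00524986]), 'grip_force': 0.0, 'finger_gap': 0.08506484184788553}
side 46.482009984378756 319.3610029664987 198.9873544344709 -0.05267332339406944 cam [ 0.567 -0.718  0.959] dir [-0.03  0.78 -0.62]
carrier [0.4798 0.3378 0.2053] 0.95
carrier [0.4967 0.4328 0.1976] 0.89
carrier [0.3624 0.6124 0.1296] 0.84
carrier [0.4368 0.71   0.1321] 0.63
carrier [0.4627 0.604  0.1331] 0.57
carrier_grip [0.3578 0.6118 0.1564] 0.97
carrier_grip [0.4853 0.3366
[... 902 characters left out ...]
 [0.3597 0.6115 0.1318] 0.75
carrier [ 0.3463  0.4714 -0.002 ] 0.68
carrier [0.48   0.335  0.1979] 0.66
carrier [0.4945 0.4317 0.2018] 0.54
carrier_grip [0.4832 0.3379 0.2252] 0.69
carrier_grip [0.4668 0.6031 0.1624] 0.64
carrier_grip [0.3582 0.6117 0.1592] 0.55
carrier_grip [ 0.4562 -0.0733  0.001 ] 0.55
carrier_loop [0.4818 0.3351 0.1799] 0.82
carrier_loop [0.3548 0.6147 0.1113] 0.69
carrier_loop [0.4686 0.6035 0.1119] 0.53
stand_a [0.5015 0.4829 0.0025] 0.68
stand_a [ 0.4562 -0.0712 -0.0009] 0.56
rail_a_end [0.4732 0.2934 0.1998] 0.59
stand_b [0.5015 0.4829 0.0025] 0.68
stand_b [ 0.4562 -0.0712 -0.0009] 0.56
rail_b_plain [0.4488 0.1318 0.214 ] 0.83
rail_b_notch [0.4503 0.0589 0.2178] 0.95
```

View pics/side1.png

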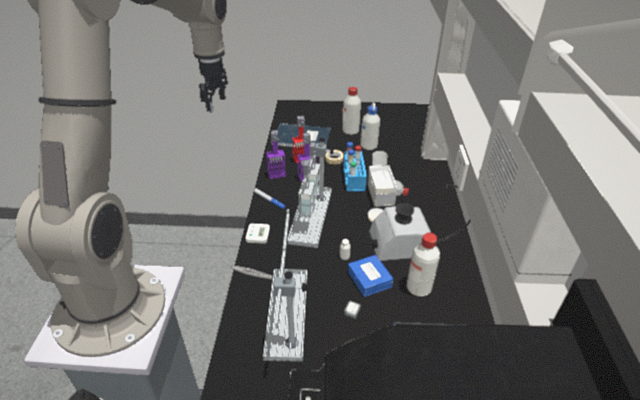

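View pics/top1.png

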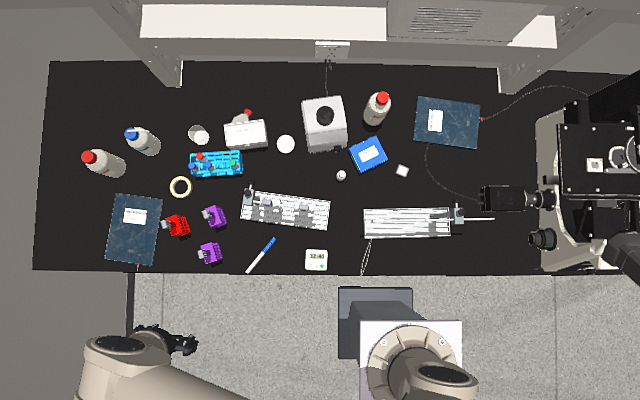

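The side view shows stand A at (312,215), with two carriers on its rail. Stand B is at (286,310) and its rail runs up to a free end near (287,210). In the top view, stand A is at (285,210), stand B at (408,222), the timer at (316,259) and the marker at (260,255). The decoys are at (176,225), (213,215) and (209,253). Next I'll measure the rails with the depth map.

```bash
python3 - <<'E'
from h import *
for n in("side","top"):
    p=imaging.get_image(n); W=cloud(p); np.save(f"W_{n}.npy",W); 
    for nm,(x0,x1,y0,y1,z0,z1) in dict(B=(.41,.48,-.04,.30,.195,.235),Aend=(.44,.52,.27,.32,.17,.225),A=(.45,.52,.27,.47,.185,.215),Btail=(.42,.5,-.2,-.09,.19,.24)).items():
        m=(W[...,0]>x0)&(W[...,0]<x1)&(W[...,1]>y0)&(W[...,1]<y1)&(W[...,2]>z0)&(W[...,2]<z1)
        q=W[m]; print(n,nm,len(q))
        if len(q)==0: continue
        for a in np.arange(y0,y1,.01):
            s=q[(q[:,1]>=a)&(q[:,1]<a+.01)]
            if len(s): print(f"  {a:.2f} n{len(s)} x {np.median(s[:,0]):.4f} [{s[:,0].min():.4f},{s[:,0].max():.4f}] z[{s[:,2].min():.4f} {np.median(s[:,2]):.4f} {s[:,2].max():.4f}] ymax {s[:,1].max():.4f}")
    img=p["color"]
    c=img[185:260,355:505] if n=="top" else img[195:300,250:330]
    cv2.imwrite(f"pics/c_{n}.png",cv2.resize(c,None,fx=5,fy=5,interpolation=cv2.INTER_CUBIC))
E
```

```text
side B 188
  -0.04 n10 x 0.4580 [0.4555,0.4594] z[0.2000 0.2149 0.2169] ymax -0.0303
  -0.03 n14 x 0.4581 [0.4545,0.4592] z[0.2036 0.2140 0.2171] ymax -0.0201
  -0.02 n7 x 0.4565 [0.4556,0.4587] z[0.2137 0.2160 0.2182] ymax -0.0111
  -0.01 n10 x 0.4570 [0.4544,0.4588] z[0.1994 0.2140 0.2164] ymax -0.0008
  0.00 n12 x 0.4571 [0.4533,0.4583] z[0.2011 0.2142 0.2181] ymax 0.0090
  0.01 n5 x 0.4552 [0.4529,0.4576] z[0.2106 0.2138 0.2148] ymax 0.0195
  0.02 n11 x 0.4559 [0.4533,0.4576] z[0.1998 0.2090 0.2140] ymax 0.0292
  0.03 n15 x 0.4551 [0.4526,0.4575] z[0.2061 0.2150 0.2170] ymax 0.0388
  0.04 n5 x 0.4540 [0.4520,0.4565] z[0.2144 0.2153 0.2165] ymax 0.0470
  0.05 n10 x 0.4549 [0.4525,0.4567] z[0.1996 0.2139 0.2173] ymax 0.0594
  0.06 n11 x 0.4559 [0.4516,0.4567] z[0.2038 0.2138 0.2163] ymax 0.0692
  0.07 n8 x 0.4532 [0.4508,0.4558] z[0.2114 0.2153 0.2169] ymax 0.0798
  0.08 n6 x 0.4545 [0.4519,0.4557] z[0.2009 0.2168 0.2185] ymax 0.0893
  0.09 n13 x 0.4551 [0.4503,0.4556] z[0.2013 0.2136 0.2163] ymax 0.0996
  0.10 n7 x 0.4526 [0.4501,0.4550] z[0.2145 0.2152 0.2160] ymax 0.1086
  0.11 
[... 5404 characters left out ...]
912 0.2001 0.2029] ymax 0.4694
top Btail 61
  -0.18 n2 x 0.4600 [0.4586,0.4614] z[0.2130 0.2141 0.2152] ymax -0.1730
  -0.17 n9 x 0.4612 [0.4584,0.4613] z[0.2128 0.2153 0.2192] ymax -0.1603
  -0.16 n6 x 0.4585 [0.4584,0.4611] z[0.2139 0.2153 0.2176] ymax -0.1511
  -0.15 n8 x 0.4597 [0.4583,0.4610] z[0.2145 0.2171 0.2198] ymax -0.1402
  -0.14 n7 x 0.4609 [0.4583,0.4610] z[0.2121 0.2154 0.2166] ymax -0.1316
  -0.13 n8 x 0.4595 [0.4581,0.4610] z[0.2127 0.2162 0.2172] ymax -0.1201
  -0.12 n7 x 0.4581 [0.4580,0.4610] z[0.2110 0.2152 0.2184] ymax -0.1103
  -0.11 n7 x 0.4605 [0.4580,0.4607] z[0.2120 0.2152 0.2202] ymax -0.1020
  -0.10 n7 x 0.4605 [0.4578,0.4607] z[0.2123 0.2146 0.2171] ymax -0.0905
```

View pics/c_top.png

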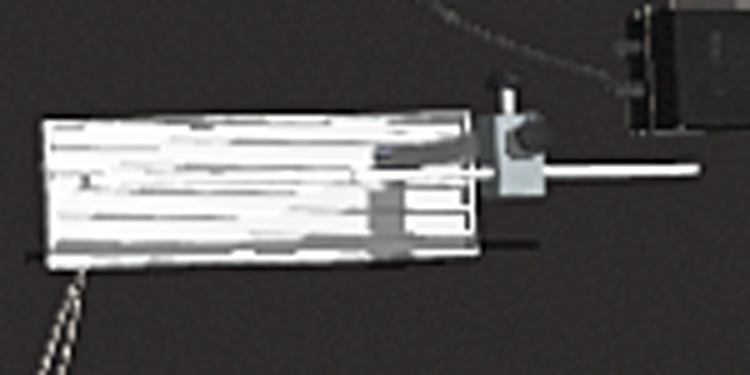

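View pics/c_side.png

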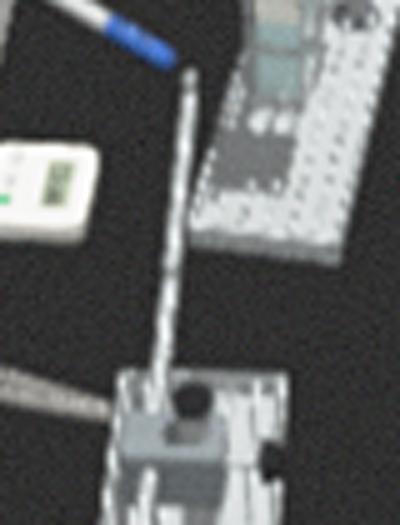

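The depth map puts rail B's free end at y≈0.157 and the notch dip at y≈0.012–0.030, so they agree. Rail A's end is at about (0.478, 0.295), yaw −7.3°. Next I'll measure the grips and compute the approach.

```bash
cat >> h.py <<'E'
from scipy.spatial.transform import Rotation as Ro
def go(pos,yaw,rot=None):
    """print tool shift (cm) and turn (deg) to bring TCP to pos with tool y axis at yaw deg from world +y (ccw), pointing down"""
    s=ctrl.sense(); q=s["tool_rot"]; T=Ro.from_quat([q[1],q[2],q[3],q[0]])
    a=np.radians(yaw); y=np.array([-np.sin(a),np.cos(a),0]); z=np.array([0,0,-1.]); 
    G=Ro.from_matrix(np.stack([np.cross(y,z),y,z],1))
    print("t %.2f"%s["time_s"],"tcp",s["tool_pos"].round(4),"yaw err rotvec","F",s["ft_force"].round(2),"gap",round(s["finger_gap"],4),"grip",round(s["grip_force"],1))
    print("shift cm",(T.inv().apply(np.array(pos)-s["tool_pos"])*100).round(2),"turn",np.degrees((T.inv()*G).as_rotvec()).round(2))
E
python3 - <<'E'
from h import *
for n in("side","top"):
    W=np.load(f"W_{n}.npy")
    for nm,y0,y1 in(("c1",.31,.36),("c2",.40,.46)):
        m=(W[...,0]>.45)&(W[...,0]<.53)&(W[...,1]>y0)&(W[...,1]<y1)&(W[...,2]>.213)&(W[...,2]<.26)
        q=W[m]; print(n,nm,len(q),q.min(0).round(4),q.max(0).round(4),np.median(q,0).round(4)); t=q[q[:,2]>.238]; print("  top",len(t),t.min(0).round(4),t.max(0).round(4),t.mean(0).round(4))
go([.4825,.336,.37],-7.3)
E
```

```text
side c1 79 [0.4756 0.3191 0.2133] [0.4918 0.3462 0.2468] [0.4844 0.3276 0.2324]
  top 31 [0.4761 0.3224 0.2382] [0.4917 0.3462 0.2468] [0.4842 0.3325 0.2418]
side c2 70 [0.4888 0.4142 0.2136] [0.5033 0.4385 0.2468] [0.4953 0.4208 0.2338]
  top 27 [0.4888 0.4142 0.2385] [0.5033 0.4385 0.2468] [0.4955 0.4265 0.2421]
top c1 62 [0.4753 0.3243 0.2167] [0.4929 0.3473 0.2499] [0.4825 0.3346 0.2445]
  top 56 [0.4753 0.3243 0.238 ] [0.4929 0.3473 0.2499] [0.4839 0.3358 0.2448]
top c2 63 [0.4872 0.4195 0.2205] [0.5046 0.4426 0.2505] [0.4941 0.4311 0.2447]
  top 52 [0.4886 0.4211 0.2388] [0.5046 0.4422 0.2505] [0.4954 0.4319 0.2451]
t 1.00 tcp [0.1649 0.6545 0.3039] yaw err rotvec F [-0.89 -0.    0.  ] gap 0.0855 grip 0.0
shift cm [-38.58 -23.13  -6.61] turn [-0.   -0.   -6.85]
```

Emit:
arm_command(
  series=[
    [1,0,0,-4,0,0,0],
    [1,-4,-2.4,-6.6,0,0,-1],
    [1,-8,-4.8,-6.6,0,0,-2],
    [1,-12,-7.2,-6.6,0,0,-3],
    [1,-16,-9.6,-6.6,0,0,-4],
    [1,-20,-12,-6.6,0,0,-5],
    [1,-24,-14.4,-6.6,0,0,-6],
    [1,-28,-16.8,-6.6,0,0,-6.85],
    [1,-32,-19.2,-6.6,0,0,-6.85],
    [1,-35,-21,-6.6,0,0,-6.85],
  ],
  grip_force=30,
)

```text
time_s: 1.83
tool_pos: [0.4268, 0.391, 0.3703]
tool_rot: [0.0, 0.064, 0.998, 0.0]
ft_force: [1.2, 0.8, -0.1]
finger_gap: 0.0856
grip_force: 0.0
```

```bash
python3 -c "
from h import *
go([.484,.335,.34],-7.3)"
```

```text
t 1.83 tcp [0.4268 0.391  0.3703] yaw err rotvec F [ 1.16  0.8  -0.09] gap 0.0856 grip 0.0
shift cm [-6.38 -4.83  3.02] turn [0.03 0.01 0.02]
```

Emit:
arm_command(
  series=[
    [1,-2,-1.5,0,0,0,0],
    [1,-3.45,-2.6,0,0,0,0],
    [1,-3.45,-2.6,1,0,0,0],
    [1,-3.45,-2.6,2,0,0,0],
    [1,-3.45,-2.6,2,0,0,0],
    [1,-3.45,-2.6,2,0,0,0],
    [1,-3.45,-2.6,2,0,0,0],
    [1,-3.45,-2.6,2,0,0,0],
    [1,-3.45,-2.6,2,0,0,0],
    [1,-3.45,-2.6,2,0,0,0],
  ],
)

```text
time_s: 2.67
tool_pos: [0.4565, 0.3629, 0.3502]
tool_rot: [0.0, 0.063, 0.998, 0.0]
ft_force: [-0.3, 0.4, 0.9]
finger_gap: 0.0857
grip_force: 0.0
```

```bash
python3 - <<'E'
from h import *
go([.484,.335,.29],-7.3)
p=imaging.get_image("side"); cv2.imwrite("pics/s3.png",cv2.resize(p["color"][140:260,250:370],None,fx=5,fy=5,interpolation=cv2.INTER_CUBIC))
W=cloud(p)
m=(W[...,0]>.45)&(W[...,0]<.52)&(W[...,1]>.31)&(W[...,1]<.36)&(W[...,2]>.213)&(W[...,2]<.25); q=W[m]; print(len(q),q.min(0).round(4),q.max(0).round(4))
# fingers
m=(W[...,0]>.42)&(W[...,0]<.55)&(W[...,1]>.25)&(W[...,1]<.42)&(W[...,2]>.262)&(W[...,2]<.32); q=W[m]; print(len(q),q.min(0).round(4),q.max(0).round(4),np.median(q,0).round(4))
E
```

```text
t 2.67 tcp [0.4565 0.3629 0.3502] yaw err rotvec F [-0.32  0.38  0.86] gap 0.0857 grip 0.0
shift cm [-3.08 -2.42  6.02] turn [0.02 0.01 0.04]
78 [0.4756 0.3206 0.213 ] [0.4919 0.3464 0.2469]
120 [0.4388 0.3024 0.2887] [0.4716 0.4092 0.3198] [0.4567 0.3125 0.3055]
```

View pics/s3.png

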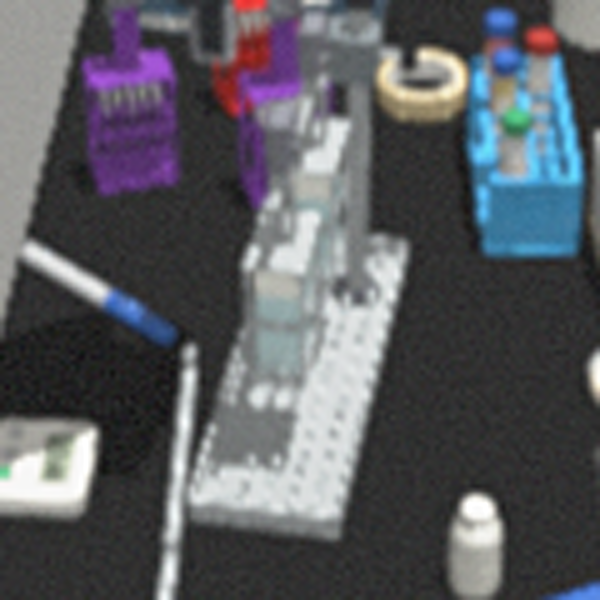

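Emit:
arm_command(
  series=[
    [1,-1.5,-1.2,0,0,0,0],
    [1,-3.05,-2.42,0,0,0,0],
    [1,-3.05,-2.42,0,0,0,0],
    [1,-3.05,-2.42,0,0,0,0],
    [1,-3.05,-2.42,1.5,0,0,0],
    [1,-3.05,-2.42,3,0,0,0],
    [1,-3.05,-2.42,4.5,0,0,0],
    [1,-3.05,-2.42,6,0,0,0],
    [1,-3.05,-2.42,6.3,0,0,0],
    [1,-3.05,-2.42,6.3,0,0,0],
  ],
)

```text
time_s: 3.55
tool_pos: [0.4831, 0.3351, 0.2862]
tool_rot: [-0.001, 0.063, 0.998, -0.001]
ft_force: [-0.4, -0.5, 0.2]
finger_gap: 0.0853
grip_force: 0.0
```

```bash
python3 - <<'E'
from h import *
go([.4837,.335,.286],-7.3)
p=imaging.get_image("side"); W=cloud(p)
m=(W[...,0]>.45)&(W[...,0]<.52)&(W[...,1]>.315)&(W[...,1]<.36)&(W[...,2]>.213)&(W[...,2]<.25); q=W[m]; print(len(q),q.min(0).round(4),q.max(0).round(4))
m=(W[...,0]>.45)&(W[...,0]<.52)&(W[...,1]>.25)&(W[...,1]<.31)&(W[...,2]>.215)&(W[...,2]<.27); q=W[m]; print("finger",len(q),q.min(0).round(4),q.max(0).round(4),np.median(q,0).round(4))
E
```

```text
t 3.55 tcp [0.4831 0.3351 0.2862] yaw err rotvec F [-0.36 -0.46  0.24] gap 0.0853 grip 0.0
shift cm [-0.06  0.    0.02] turn [-0.07 -0.07  0.05]
34 [0.4861 0.3203 0.2141] [0.4917 0.3474 0.245 ]
finger 87 [0.4654 0.2755 0.2288] [0.4879 0.2932 0.2693] [0.4773 0.2836 0.2475]
```

Emit:
arm_command(
  series=[
    [0.8,0,0,0,0,0,0],
    [0.65,0,0,0,0,0,0],
    [0.5,0,0,0,0,0,0],
    [0.4,0,0,0,0,0,0],
    [0.33,0,0,0,0,0,0],
    [0.28,0,0,0,0,0,0],
    [0.24,0,0,0,0,0,0],
    [0.2,0,0,0,0,0,0],
    [0.1,0,0,0,0,0,0],
    [0.1,0,0,0,0,0,0],
  ],
  grip_force=40,
)

```text
time_s: 4.43
tool_pos: [0.4839, 0.3348, 0.2872]
tool_rot: [0.0, 0.064, 0.998, 0.0]
ft_force: [-1.1, -1.3, 5.9]
finger_gap: 0.0235
grip_force: 39.5
```

Emit:
arm_command(
  series=[
    [0.1,0,0,-0.2,0,0,0],
    [0.1,0,0,-0.4,0,0,0],
    [0.1,0,0,-0.6,0,0,0],
    [0.1,0,0,-0.8,0,0,0],
    [0.1,0,0,-1.0,0,0,0],
    [0.1,0,0,-1.2,0,0,0],
    [0.1,0,0,-1.4,0,0,0],
    [0.1,0,0,-1.6,0,0,0],
    [0.1,0,0,-1.6,0,0,0],
    [0.1,0,0,-1.6,0,0,0],
  ],
)

```text
time_s: 5.27
tool_pos: [0.4838, 0.3347, 0.303]
tool_rot: [0.0, 0.064, 0.998, 0.0]
ft_force: [-0.6, -0.5, -2.1]
finger_gap: 0.0233
grip_force: 39.3
```

```bash
python3 - <<'E'
from h import *
go([.4839,.3348,.304],-7.3)
for n in("side","top"):
    p=imaging.get_image(n); W=cloud(p)
    if n=="side": cv2.imwrite("pics/s4.png",cv2.resize(p["color"][150:250,270:350],None,fx=6,fy=6,interpolation=cv2.INTER_CUBIC))
    for l in["carrier","carrier_loop","rail_a_end"]:
        for r in nets.landmark_of(p,l):
            x=w(p,r["position"])
            if x[2]>.15 and .26<x[1]<.38: print(n,l,x.round(4),round(r["confidence"],2))
E
```

```text
t 5.27 tcp [0.4838 0.3347 0.303 ] yaw err rotvec F [-0.57 -0.53 -2.08] gap 0.0233 grip 39.3
shift cm [-0.01  0.01 -0.1 ] turn [0.   0.   0.01]
side carrier [0.4845 0.3347 0.2176] 0.75
side carrier_loop [0.4885 0.3318 0.1948] 0.79
side rail_a_end [0.4778 0.2919 0.202 ] 0.56
```

View pics/s4.png

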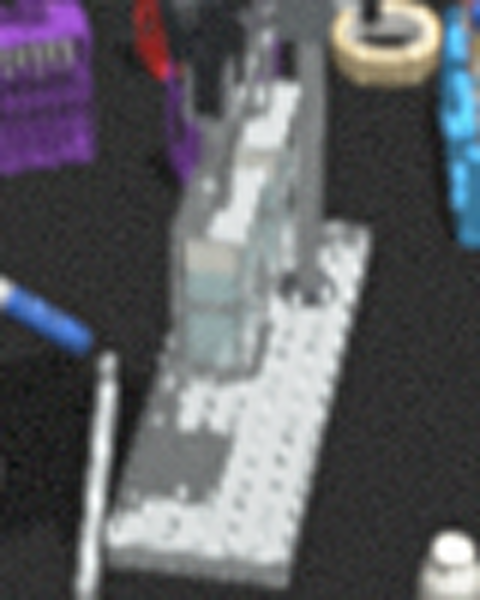

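Emit:
arm_command(
  series=[
    [0.1,0,-0.3,0,0,0,0],
    [0.1,0,-0.6,0,0,0,0],
    [0.1,0,-0.9,0,0,0,0],
    [0.1,0,-1.2,0,0,0,0],
    [0.1,0,-1.5,0,0,0,0],
    [0.1,0,-1.8,0,0,0,0],
    [0.1,0,-2.1,0,0,0,0],
    [0.1,0,-2.4,0,0,0,0],
    [0.1,0,-2.7,0,0,0,0],
    [0.1,0,-3.0,0,0,0,0],
  ],
)

```text
time_s: 6.5
tool_pos: [0.48, 0.3046, 0.3029]
tool_rot: [-0.0, 0.064, 0.998, -0.0]
ft_force: [0.4, -0.3, -2.1]
finger_gap: 0.0234
grip_force: 39.3
```

Emit:
arm_command(
  series=[
    [0.1,0,-0.4,0,0,0,0],
    [0.1,0,-0.8,0,0,0,0],
    [0.1,0,-1.2,0,0,0,0],
    [0.1,0,-1.6,0,0,0,0],
    [0.1,0,-2.0,0,0,0,0],
    [0.1,0,-2.4,0,0,0,0],
    [0.1,0,-2.8,0,0,0,0],
    [0.1,0,-3.2,0,0,0,0],
    [0.1,0,-3.6,0,0,0,0],
    [0.1,0,-4.0,0,0,0,0],
  ],
)

```text
time_s: 7.33
tool_pos: [0.4749, 0.2649, 0.3029]
tool_rot: [-0.0, 0.064, 0.998, -0.0]
ft_force: [-0.2, 0.2, -1.7]
finger_gap: 0.0233
grip_force: 39.3
```

```bash
python3 - <<'E'
from h import *
go([.451,.195,.320],1.6)
p=imaging.get_image("side"); W=cloud(p); np.save("W5.npy",W)
cv2.imwrite("pics/s5.png",cv2.resize(p["color"][150:270,250:340],None,fx=5,fy=5,interpolation=cv2.INTER_CUBIC))
for l in["carrier","carrier_loop","carrier_grip"]:
    for r in nets.landmark_of(p,l):
        x=w(p,r["position"])
        if x[2]>.15 and .2<x[1]<.38: print(l,x.round(4),round(r["confidence"],2))
E
```

```text
t 7.33 tcp [0.4749 0.2649 0.3029] yaw err rotvec F [-0.2   0.17 -1.69] gap 0.0233 grip 39.3
shift cm [ 1.48 -7.23 -1.71] turn [-0.   -0.   -8.89]
carrier [0.4731 0.2677 0.2176] 0.92
carrier_loop [0.4789 0.2618 0.1928] 0.76
carrier_grip [0.4756 0.2637 0.2436] 0.86
```

View pics/s5.png

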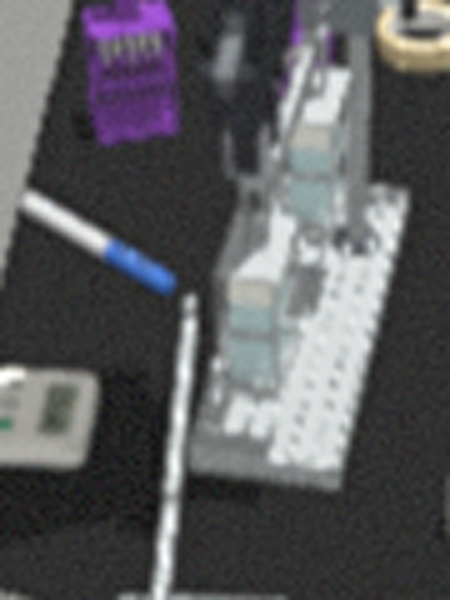

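Emit:
arm_command(
  series=[
    [0.1,0,-0.5,-0.5,0,0,-1],
    [0.1,0.2,-1.5,-1.1,0,0,-2.5],
    [0.1,0.5,-2.5,-1.6,0,0,-4],
    [0.1,0.7,-3.5,-1.6,0,0,-5.5],
    [0.1,0.9,-4.5,-1.6,0,0,-7],
    [0.1,1.1,-5.5,-1.6,0,0,-8.5],
    [0.1,1.3,-6.5,-1.6,0,0,-8.9],
    [0.1,1.38,-7.5,-1.6,0,0,-8.9],
    [0.1,1.38,-8.0,-1.6,0,0,-8.9],
    [0.1,1.38,-8.0,-1.6,0,0,-8.9],
  ],
)

```text
time_s: 8.37
tool_pos: [0.4511, 0.1865, 0.3192]
tool_rot: [0.0, -0.013, 1.0, 0.0]
ft_force: [0.0, 0.5, -1.7]
finger_gap: 0.0229
grip_force: 39.4
```

```bash
python3 - <<'E'
from h import *
go([.451,.187,.319],1.6)
for n in("top","side"):
    p=imaging.get_image(n); W=cloud(p); np.save(f"W6{n}.npy",W)
    def sel(x0,x1,y0,y1,z0,z1):
        m=(W[...,0]>x0)&(W[...,0]<x1)&(W[...,1]>y0)&(W[...,1]<y1)&(W[...,2]>z0)&(W[...,2]<z1); return W[m]
    q=np.concatenate([sel(.44,.47,-.17,-.09,.2115,.219),sel(.44,.47,-.04,.15,.2115,.219)])
    a=np.polyfit(q[:,1],q[:,0],1); print(n,"rail fit",len(q),a,"x(.15)",np.polyval(a,.15),"yaw",np.degrees(np.arctan(-a[0])))
    e=sel(.44,.47,.14,.165,.195,.23); print("end",e[:,1].max(), "z>.219 y",e[e[:,2]>.219][:,1].min() if (e[:,2]>.219).any() else None)
    for nm,b in dict(rack=(.41,.5,.13,.23,.09,.18),stir=(.41,.5,.17,.2,.185,.23),grip=(.41,.5,.15,.22,.241,.28)).items():
        q=sel(*b); 
        if len(q): print(nm,len(q),np.percentile(q,[1,99],axis=0).round(4).tolist())
    for l in["carrier","carrier_loop","carrier_grip"]:
        for r in nets.landmark_of(p,l):
            x=w(p,r["position"])
            if x[2]>.15 and .15<x[1]<.23: print(l,x.round(4),round(r["confidence"],2))
    if n=="side": cv2.imwrite("pics/s6.png",cv2.resize(p["color"][160:290,250:330],None,fx=6,fy=4.6,interpolation=cv2.INTER_CUBIC)[:600])
E
```

```text
t 8.37 tcp [0.4511 0.1865 0.3192] yaw err rotvec F [ 0.02  0.53 -1.68] gap 0.0229 grip 39.4
shift cm [0.01 0.05 0.02] turn [ 0.01  0.01 -0.09]
top rail fit 71 [-0.02848703  0.45570109] x(.15) 0.4514280403268621 yaw 1.6317451495323076Traceback (most recent call last):
  File "<stdin>", line 9, in <module>
    return umr_maximum(a, axis, None, out, keepdims, initial, where)
ValueError: zero-size array to reduction operation maximum which has no identity
```

```bash
python3 - <<'E'
from h import *
for n in("side","top"):
    p=imaging.get_image(n); W=cloud(p)
    def sel(x0,x1,y0,y1,z0,z1):
        m=(W[...,0]>x0)&(W[...,0]<x1)&(W[...,1]>y0)&(W[...,1]<y1)&(W[...,2]>z0)&(W[...,2]<z1); return W[m]
    q=np.concatenate([sel(.44,.47,-.17,-.09,.2135,.219),sel(.44,.47,-.04,.148,.2135,.219)])
    if len(q): a=np.polyfit(q[:,1],q[:,0],1); print(n,"rail fit",len(q),"x(.15)",np.polyval(a,.15),"yaw",np.degrees(np.arctan(-a[0])))
    e=sel(.44,.47,.14,.165,.195,.23); print("end",np.percentile(e[:,1],98) if len(e) else 0)
    for nm,b in dict(rack=(.41,.5,.13,.23,.09,.18),stir=(.41,.5,.17,.2,.185,.23),grip=(.41,.5,.15,.22,.241,.28)).items():
        q=sel(*b); 
        if len(q): print(nm,len(q),np.percentile(q,[1,99],axis=0).round(4).tolist())
    if n=="side":
        f=sel(.41,.5,.145,.17,.09,.19); f=f[f[:,1]<.162]
        if len(f):
          for z in np.arange(.09,.19,.02):
            s=f[(f[:,2]>z)&(f[:,2]<z+.02)]
            if len(s): print("front",round(z,2),len(s),s[:,0].min().round(4),s[:,0].max().round(4),"y",np.median(s[:,1]).round(4))
    for l in["carrier","carrier_loop","carrier_grip"]:
        for r in nets.landmark_of(p,l):
            x=w(p,r["position"])
            if x[2]>.15 and .15<x[1]<.23: print(l,x.round(4),round(r["confidence"],2))
    if n=="side": cv2.imwrite("pics/s6.png",cv2.resize(p["color"][160:280,250:330],None,fx=5,fy=5,interpolation=cv2.INTER_CUBIC))
E
```

```text
side rail fit 184 x(.15) 0.4511349331151671 yaw 1.8321659572296518
end 0.15727529687327957
rack 280 [[0.4354, 0.1579, 0.1005], [0.4684, 0.2162, 0.1788]]
stir 104 [[0.4343, 0.1709, 0.1879], [0.4679, 0.1998, 0.2278]]
grip 92 [[0.4418, 0.16, 0.2476], [0.4621, 0.2056, 0.2793]]
front 0.09 16 0.4449 0.4688 y 0.1601
front 0.11 10 0.4349 0.4665 y 0.1598
front 0.13 14 0.4356 0.4671 y 0.1598
front 0.15 18 0.4364 0.4675 y 0.1605
front 0.17 17 0.4351 0.4681 y 0.1598
carrier [0.4532 0.1899 0.2362] 0.64
carrier_loop [0.4533 0.1854 0.2103] 0.69
carrier_grip [0.4524 0.1851 0.2585] 0.59
top rail fit 62 x(.15) 0.45079141827712566 yaw 1.7411270766857498
end 0
rack 8 [[0.4345, 0.2091, 0.1036], [0.4419, 0.2157, 0.176]]
```

View pics/s6.png

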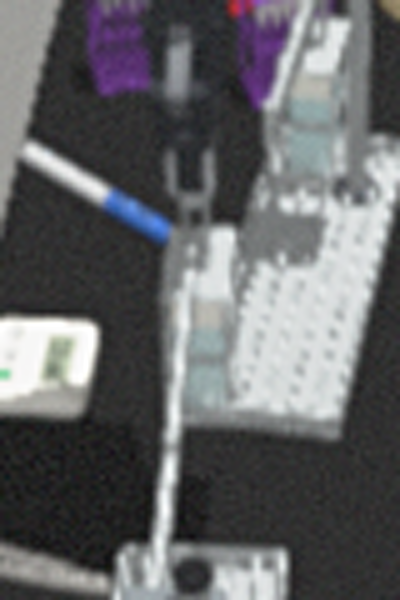

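The loop is lined up with the rail: rack centre x≈0.451, rail x≈0.451, and no tilt. The gripper shows at (190,190) and the rail's free end at (185,270) in the crop. I'll thread slowly and watch the force.

Emit:
arm_command(
  series=[
    [0.1,0.03,-0.3,0,0,0,0],
    [0.1,0.03,-0.6,0,0,0,0],
    [0.1,0.03,-0.9,0,0,0,0],
    [0.1,0.03,-1.2,0,0,0,0],
    [0.1,0.03,-1.5,0,0,0,0],
    [0.1,0.03,-1.8,0,0,0,0],
    [0.1,0.03,-2.1,0,0,0,0],
    [0.1,0.03,-2.4,0,0,0,0],
    [0.1,0.03,-2.7,0,0,0,0],
    [0.1,0.03,-3.0,0,0,0,0],
  ],
)

```text
time_s: 9.65
tool_pos: [0.4516, 0.1574, 0.3189]
tool_rot: [-0.0, -0.014, 1.0, -0.0]
ft_force: [-0.5, 0.2, -1.9]
finger_gap: 0.0235
grip_force: 39.4
```

Emit:
arm_command(
  series=[
    [0.1,0.02,-0.3,0,0,0,0],
    [0.1,0.02,-0.6,0,0,0,0],
    [0.1,0.02,-0.9,0,0,0,0],
    [0.1,0.02,-1.2,0,0,0,0],
    [0.1,0.02,-1.5,0,0,0,0],
    [0.1,0.02,-1.8,0,0,0,0],
    [0.1,0.02,-2.1,0,0,0,0],
    [0.1,0.02,-2.4,0,0,0,0],
    [0.1,0.02,-2.7,0,0,0,0],
    [0.1,0.02,-3.0,0,0,0,0],
  ],
)

```text
time_s: 10.48
tool_pos: [0.4523, 0.1274, 0.3189]
tool_rot: [-0.0, -0.014, 1.0, -0.0]
ft_force: [-1.2, 0.1, -2.1]
finger_gap: 0.0235
grip_force: 39.4
```

Emit:
arm_command(
  series=[
    [0.1,0.04,0,0.2,0,0,0],
    [0.1,0.04,0,0.5,0,0,0],
    [0.1,0.04,0,0.8,0,0,0],
    [0.1,0.04,0,1.1,0,0,0],
    [0.1,0.04,0,1.3,0,0,0],
    [0.1,0.04,0,1.4,0,0,0],
    [0.1,0.04,0,1.5,0,0,0],
    [0.1,0.04,0,1.55,0,0,0],
    [0.1,0.04,0,1.6,0,0,0],
    [0.1,0.04,0,1.6,0,0,0],
  ],
)

```text
time_s: 11.32
tool_pos: [0.4519, 0.1277, 0.3029]
tool_rot: [-0.0, -0.014, 1.0, -0.0]
ft_force: [0.3, -0.6, -1.6]
finger_gap: 0.0234
grip_force: 39.4
```

Emit:
arm_command(
  series=[
    [0.1,0,0,0.03,0,0,0],
    [0.1,0,0,0.06,0,0,0],
    [0.1,0,0,0.08,0,0,0],
    [0.1,0,0,0.1,0,0,0],
    [0.1,0,0,0.12,0,0,0],
    [0.1,0,0,0.14,0,0,0],
    [0.1,0,0,0.14,0,0,0],
    [0.1,0,0,0.14,0,0,0],
    [0.1,0,0,0.14,0,0,0],
    [0.1,0,0,0.14,0,0,0],
  ],
)

```text
time_s: 12.15
tool_pos: [0.4521, 0.1277, 0.302]
tool_rot: [0.0, -0.014, 1.0, 0.0]
ft_force: [-2.7, -0.7, 8.5]
finger_gap: 0.0234
grip_force: 40.8
```

```bash
python3 - <<'E'
from h import *
go([.4546,.045,.3035],1.7)
for n in("W_top","W_side","W6top"):
    W=np.load(n+".npy")
    m=(W[...,0]>.45)&(W[...,0]<.462)&(W[...,1]>0)&(W[...,1]<.05)&(W[...,2]>.197)&(W[...,2]<.222)
    q=W[m]; q=q[q[:,1].argsort()]; print(n," ".join(f"{y*1000:.0f}:{z*1000:.0f}" for _,y,z in q))
    m=(W[...,0]>.44)&(W[...,0]<.462)&(W[...,1]>.14)&(W[...,1]<.17)&(W[...,2]>.19)&(W[...,2]<.23)
    q=W[m]; q=q[q[:,1].argsort()]; print("  end"," ".join(f"{y*1000:.1f}:{z*1000:.0f}" for _,y,z in q))
E
```

```text
t 12.15 tcp [0.4521 0.1277 0.302 ] yaw err rotvec F [-2.7  -0.67  8.5 ] gap 0.0234 grip 40.8
shift cm [-0.02 -8.27 -0.15] turn [ 0.02  0.04 -0.1 ]
W_top 1:213 5:216 5:219 6:213 8:220 9:214 10:216 12:213 13:218 14:210 14:213 16:211 17:213 19:209 19:210 20:204 20:206 23:207 24:209 26:205 26:207 31:214 32:218 33:211 34:217 36:215 37:217 38:211 40:217 42:215 42:218 45:216 45:217 47:214 47:215 50:215
  end 140.2:216 140.5:217 143.2:218 143.2:218 145.5:216 145.9:218 147.9:214 148.2:216 152.2:225 152.7:228 154.5:223 155.2:227 156.1:198 156.2:217 156.5:201 156.8:221
W_side 1:201 2:210 2:216 3:218 3:211 3:214 4:205 6:215 6:212 6:214 8:216 9:215 10:214 12:215 12:215 13:214 19:211 21:209 24:209 26:208 26:213 27:200 27:209 28:203 29:214 29:207 29:204 29:210 30:206 31:215 31:212 32:214 32:207 33:214 33:210 33:216 34:215 34:215 36:216 36:216 37:216 39:217 39:217 41:214 43:216 44:215 46:216 47:215
  end 141.3:219 142.7:214 143.2:214 146.2:218 146.8:214 148.4:216 150.5:224 150.7:227 151.3:220 151.8:226 152.9:219 153.5:215 154.2:221 154.3:227 154.6:214 156.7:225
W6top 
  end
```

Emit:
arm_command(
  series=[
    [0.1,0,0,-0.1,0,0,0],
    [0.1,0,-0.3,-0.15,0,0,0],
    [0.1,0,-1,-0.15,0,0,0],
    [0.1,0,-1.8,-0.15,0,0,0],
    [0.1,0,-2.6,-0.15,0,0,0],
    [0.1,0,-3.4,-0.15,0,0,0],
    [0.1,0,-4.2,-0.15,0,0,0],
    [0.1,0,-5,-0.15,0,0,0],
    [0.1,0,-5.7,-0.15,0,0,0],
    [0.1,0,-6,-0.15,0,0,0],
  ],
)

```text
time_s: 12.98
tool_pos: [0.4535, 0.0664, 0.303]
tool_rot: [-0.0, -0.013, 1.0, -0.0]
ft_force: [0.1, 0.3, -1.7]
finger_gap: 0.0233
grip_force: 39.4
```

Emit:
arm_command(
  series=[
    [0.1,0,-0.5,0,0,0,0],
    [0.1,0,-1,0,0,0,0],
    [0.1,0,-1.5,0,0,0,0],
    [0.1,-0.01,-2,0,0,0,0],
    [0.1,-0.01,-2.5,0,0,0,0],
    [0.1,-0.02,-2.9,0,0,0,0],
    [0.1,-0.02,-3.1,0.03,0,0,0],
    [0.1,-0.02,-3.1,0.06,0,0,0],
    [0.1,-0.02,-3.1,0.09,0,0,0],
    [0.1,-0.02,-3.1,0.09,0,0,0],
  ],
)

```text
time_s: 13.82
tool_pos: [0.4547, 0.0369, 0.3022]
tool_rot: [0.0, -0.014, 1.0, -0.0]
ft_force: [-0.8, 0.1, -1.0]
finger_gap: 0.0234
grip_force: 39.8
```

Emit:
arm_command(
  series=[
    [0.1,0,0,0.03,0,0,0],
    [0.1,0,-0.1,0.05,0,0,0],
    [0.1,0,-0.2,0.05,0,0,0],
    [0.1,0,-0.3,0.05,0,0,0],
    [0.1,0,-0.4,0.05,0,0,0],
    [0.1,0,-0.5,0.05,0,0,0],
    [0.1,0,-0.6,0.05,0,0,0],
    [0.1,0,-0.7,0.05,0,0,0],
    [0.1,0,-0.8,0.05,0,0,0],
    [0.1,0,-0.9,0.05,0,0,0],
  ],
)

```text
time_s: 14.65
tool_pos: [0.4552, 0.0281, 0.302]
tool_rot: [0.0, -0.014, 1.0, 0.0]
ft_force: [-0.3, 2.1, 4.6]
finger_gap: 0.0236
grip_force: 40.4
```

Emit:
arm_command(
  series=[
    [0.1,0,-0.05,0,0,0,0],
    [0.1,0,-0.1,0,0,0,0],
    [0.1,0,-0.15,0,0,0,0],
    [0.1,0,-0.2,0,0,0,0],
    [0.1,0,-0.25,0,0,0,0],
    [0.1,0,-0.3,0,0,0,0],
    [0.1,0,-0.35,0,0,0,0],
    [0.1,0,-0.4,0,0,0,0],
    [0.1,0,-0.4,0,0,0,0],
    [0.1,0,-0.4,0,0,0,0],
  ],
)

```text
time_s: 15.48
tool_pos: [0.4549, 0.0235, 0.3015]
tool_rot: [-0.0, -0.014, 1.0, -0.0]
ft_force: [-0.5, 0.6, 2.3]
finger_gap: 0.0231
grip_force: 40.0
```

Emit:
arm_command(
  series=[
    [0.1,0,-0.02,0,0,0,0],
    [0.1,0,-0.04,0,0,0,0],
    [0.1,0,-0.06,0,0,0,0],
    [0.1,0,-0.08,0,0,0,0],
    [0.1,0,-0.1,0,0,0,0],
    [0.1,0,-0.1,0,0,0,0],
    [0.1,0,-0.1,0,0,0,0],
    [0.1,0,-0.1,0,0,0,0],
    [0.1,0,-0.1,0,0,0,0],
    [0.1,0,-0.1,0,0,0,0],
  ],
)

```text
time_s: 16.32
tool_pos: [0.455, 0.0227, 0.3016]
tool_rot: [-0.0, -0.014, 1.0, -0.0]
ft_force: [0.5, 0.8, -2.0]
finger_gap: 0.0234
grip_force: 39.4
```

The force fell to just the rack's weight, so the bridge is over the notch. I'll nudge it in 0.5 mm and lower.

Emit:
arm_command(
  series=[
    [0.1,0,-0.03,0,0,0,0],
    [0.1,0,-0.05,0,0,0,0],
    [0.1,0,-0.05,0.03,0,0,0],
    [0.1,0,-0.05,0.06,0,0,0],
    [0.1,0,-0.05,0.1,0,0,0],
    [0.1,0,-0.05,0.13,0,0,0],
    [0.1,0,-0.05,0.16,0,0,0],
    [0.1,0,-0.05,0.2,0,0,0],
    [0.1,0,-0.05,0.2,0,0,0],
    [0.1,0,-0.05,0.2,0,0,0],
  ],
)

```text
time_s: 17.15
tool_pos: [0.455, 0.0222, 0.2996]
tool_rot: [-0.0, -0.014, 1.0, -0.0]
ft_force: [0.1, 0.2, -2.4]
finger_gap: 0.0232
grip_force: 39.4
```

Emit:
arm_command(
  series=[
    [0.1,0,0,0.04,0,0,0],
    [0.1,0,0,0.08,0,0,0],
    [0.1,0,0,0.12,0,0,0],
    [0.1,0,0,0.16,0,0,0],
    [0.1,0,0,0.2,0,0,0],
    [0.1,0,0,0.24,0,0,0],
    [0.1,0,0,0.28,0,0,0],
    [0.1,0,0,0.31,0,0,0],
    [0.1,0,0,0.34,0,0,0],
    [0.1,0,0,0.34,0,0,0],
  ],
)

```text
time_s: 17.98
tool_pos: [0.455, 0.0222, 0.2962]
tool_rot: [-0.0, -0.014, 1.0, -0.0]
ft_force: [-0.0, 0.2, -2.6]
finger_gap: 0.0231
grip_force: 39.6
```

Emit:
arm_command(
  series=[
    [0.1,0,0,0.02,0,0,0],
    [0.1,0,0,0.03,0,0,0],
    [0.1,0,0,0.04,0,0,0],
    [0.1,0,0,0.05,0,0,0],
    [0.1,0,0,0.06,0,0,0],
    [0.1,0,0,0.06,0,0,0],
    [0.1,0,0,0.06,0,0,0],
    [0.1,0,0,0.06,0,0,0],
    [0.1,0,0,0.06,0,0,0],
    [0.1,0,0,0.06,0,0,0],
  ],
)

```text
time_s: 18.82
tool_pos: [0.4552, 0.0222, 0.2961]
tool_rot: [0.0, -0.014, 1.0, 0.0]
ft_force: [-2.9, -0.9, 8.8]
finger_gap: 0.0228
grip_force: 40.8
```

Emit:
arm_command(
  series=[
    [0.1,0,0,-0.03,0,0,0],
    [0.1,0,0,-0.04,0,0,0],
    [0.2,0,0,-0.04,0,0,0],
    [0.25,0,0,-0.04,0,0,0],
    [0.3,0,0,-0.04,0,0,0],
    [0.36,0,0,-0.04,0,0,0],
    [0.42,0,0,-0.04,0,0,0],
    [0.5,0,0,-0.04,0,0,0],
    [0.55,0,0,-0.04,0,0,0],
    [0.55,0,0,-0.04,0,0,0],
  ],
  grip_force=20,
)

```text
time_s: 19.65
tool_pos: [0.455, 0.0222, 0.296]
tool_rot: [-0.0, -0.014, 1.0, -0.0]
ft_force: [-0.3, -0.4, 0.1]
finger_gap: 0.0468
grip_force: 0.0
```

Emit:
arm_command(
  series=[
    [0.55,0,0,-0.5,0,0,0],
    [0.55,0,0,-1.2,0,0,0],
    [0.55,0,0,-2,0,0,0],
    [0.55,0,0,-3,0,0,0],
    [0.55,0,0,-4.5,0,0,0],
    [0.55,0,0,-6,0,0,0],
    [0.55,0,0,-8,0,0,0],
    [0.55,0,0,-10,0,0,0],
    [0.55,0,0,-10,0,0,0],
    [0.55,0,0,-10,0,0,0],
  ],
)

```text
time_s: 20.48
tool_pos: [0.4554, 0.0222, 0.3976]
tool_rot: [0.001, -0.014, 1.0, 0.001]
ft_force: [0.2, -0.4, -0.6]
finger_gap: 0.0471
grip_force: 0.0
```

```bash
python3 - <<'E'
from h import *
p=imaging.get_image("side"); W=cloud(p)
for l in["carrier","carrier_grip"]:
    for r in nets.landmark_of(p,l):
        x=w(p,r["position"])
        if x[2]>.15: print(l,x.round(4),round(r["confidence"],2))
m=(W[...,0]>.42)&(W[...,0]<.49)&(W[...,1]>-.02)&(W[...,1]<.06)&(W[...,2]>.222)&(W[...,2]<.27); q=W[m]; print("grip",len(q),np.percentile(q,[2,98],axis=0).round(4).tolist())
cv2.imwrite("pics/s9.png",cv2.resize(p["color"][170:330,240:350],None,fx=3.7,fy=3.7,interpolation=cv2.INTER_CUBIC))
print(ctrl.sense()["tool_pos"],ctrl.sense()["time_s"])
E
```

```text
carrier [0.4544 0.0264 0.2103] 0.55
carrier_grip [0.4622 0.6029 0.1618] 0.87
carrier_grip [0.4539 0.0195 0.2366] 0.84
carrier_grip [0.4578 0.0173 0.1873] 0.45
grip 123 [[0.4479, 0.0084, 0.2232], [0.4627, 0.0316, 0.2557]]
[0.45473004 0.02215707 0.39565809] 20.6333
```

View pics/s9.png

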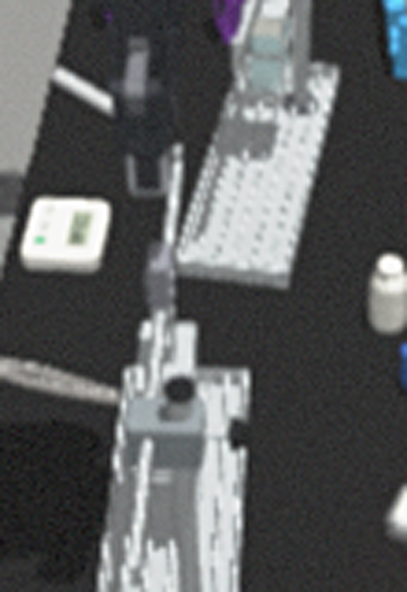

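The rack hangs on the notched rail with its grip at (160,280) in the crop. The grip top is at about 0.254 m, which is the seated height. The gripper is clear above it and the other things are unmoved.

```bash
python3 -c "
from h import *
print(ctrl.hand_in())"
```

```text
the job is handed in; nothing more can be done
None
```

The job is handed in: the rack hangs released in the notch of the notched rail at about seated height, with the gripper clear and no sign in the last picture that anything else moved; the judge's verdict was not shown.

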